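# Put the soldering supplies back into their organiser holders

## Robot

A 6-joint arm with a two-finger parallel gripper is mounted at the origin on a cart in front of the work surface, level with it; the furniture and walls round the work are solid. World frame = base frame: x ahead of the robot, y to its left, z up, the work surface at z = 0. Lengths are in m, angles in rad, forces in N, time in s.
With the tool pointing down it reaches from about 0.275 to 1 m from the base axis. Payload 8.4 kg.
Tool frame: the origin (TCP) lies between the finger pads; the fingertips stand 22 mm ahead of it and the grasp point (between the pads) lies 3 mm ahead of it (nose_length is the distance from the TCP to the fingertips, in m); z points along the fingers, y is the line along which they close (so a half turn about z gives the same grasp; the last joint's range is limited). The gripper opens to 85 mm and grips with 20 to 120 N. Pads are 22 mm wide; open, the fingers measure 114 mm over their backs; the gripper's body (76 mm by 85 mm) begins 54 mm behind the grasp point. The pads swing forward as they close: fully open they stand 13 mm farther back than shut.
Start: joints at [-1.329, 0.353, 1.633, -0, 1.155, -0.002], TCP at [0.151, -0.607, 0.253] pointing down, gripper open.
Joint ranges: [-2.63, 2.63], [-0.92, 2.1], [0.06, 2.66], [-1.3, 4.44], [0, 2.69], [-3.02, 3.02]. Speed limits (rad/s): [2.22, 2.22, 2.79, 3.14, 3.14, 3.14].

## Interface

Orientations are given as a unit quaternion [w, x, y, z].
In Python, from cell import state, grab_frame, camera_model, hand_in, nose_length gives the robot as it stands.
- The arm moves only by the tool drive_tool, never from a script. Its argument "rows" is a list of rows, each a list of 3 entries, a list of its own where there are three numbers: the closure, from -1 (fully open) to 1 (shut), then the shift along the tool's x, y, z in normalised numbers (1 is 600 mm), then the turn, a rotation vector about the tool's x, y, z in fractions of the full range, 1 being 4 rad. A call has 1 to 10 rows; each row is the pose to reach, as a shift and turn from the pose commanded when the call began, along the tool's axes at that moment; what a row does not reach only later rows make up. A row lasts 1/8 s, in which the tool goes at most 62.5 mm and 10.7 degrees, less where a joint would pass 70% of its speed; a pose out of reach is approached as far as the arm can. A shift or turn number past 1, either way, is cut back to 1. A call with a gripper value outside its range is refused whole. The fingers move at their own pace and stop on an object; "force" is the grip in N (left out, the last holds). Time passes only in rows, so rows that repeat a pose let the fingers close. It gives the time, the measured TCP pose, the force, the opening and the grip force at its end, in the units of the state.
- state(): the state, without advancing time (a new reading comes with each control period).
- grab_frame(name): name is "side" or "top" or "wrist"; returns (picture, depth): 400x640x3 uint8, red, green, blue; 400x640 float32, m along the optical axis (not along the pixel's ray), 0 where there is no reading.
- camera_model(name): a dict with "intrinsics" (3x3 intrinsics, pixels), "pose" (4x4, takes a point from camera to world coordinates). Camera axes: x right, y down, z forward; pixel columns grow to the right and rows downward; lengths in m; the calibration is good to about 2 mm. A picture is of the moment at which its call begins: read the wrist's pose just before it. camera_model takes no time and is no camera call; for the wrist camera it gives the pose at the moment of the call.
- hand_in(): hands the job in; it is judged then, once.
The state is a dict: "time_s": time; "qpos": joint angles; "joint_velocities": joint speeds; "tau": joint torques, N m; "ee_pos": TCP position; "orientation": TCP orientation; "force": force on the tool from outside, world axes, zero at the start; "ft_torque": the same for the moment, N m; "opening": finger opening in m; "grip_force": force on a finger pad.
Only numpy, scipy, OpenCV 4.12 (cv2) and the standard library are available. Lean on these libraries where they do the work, as an engineer would, in place of code of your own. Each camera call takes 0.05 s, during which the arm holds its last target. There are 200 camera calls.

## Task

The desk is being cleared for hot-air work: put the reel of solder, the swab jar and the glue bottle each into the round pocket of the grey desk organiser that fits it, standing upright on the pocket's floor, and lay the flux syringe in the organiser's open cradle, along the trough with its middle over the middle of the cradle. Keep the jar and the bottle upright on the way, and leave the opened phone where it lies.

Things in the scene. Friction and masses are not known exactly. Their poses are not given: they have to be found in the camera images.
- solder_spool: reel of solder: black flanges 52 mm across with bright wire between, 30 mm high, standing flat on one flange on the grey pad of the work mat (8 mm above the desk); grip across the flanges. Origin: centre of its underside, z up. About 0.12 kg.
- swab_jar: white screw-top jar of swabs, round, 43 mm across, 45 mm high, upright on the bare desk; grip across its round sides. Origin: centre of its underside, z up. About 0.05 kg.
- glue_bottle: small black bottle of glue with a pointed nozzle, round body 32 mm across, 78 mm high with the nozzle, upright on the grey pad of the work mat (8 mm above the desk); grip it with the fingertips 25 mm or more above its underside. Origin: centre of its underside, z up. About 0.03 kg.
- flux_syringe: cream syringe of flux lying on the bare desk, 120 mm long: barrel 16 mm thick, with a finger flange 24 mm wide and 2 mm thick 31 mm from the middle towards the plunger. Origin: on the underside, below the barrel at mid-length (barrel axis 8 mm up); y along the barrel towards the plunger, z up. Pinch the barrel across at the origin. About 0.02 kg.
- spool_holder: light grey block, 82.5 mm square, one of four in a row (84 mm apart) in a black organiser base. 16 mm high, with the widest round pocket at its centre, 58 mm wide (66 mm at the bevelled mouth), 10 mm deep: holds the reel of solder. Origin: centre of its underside, 3 mm above the desk; pocket floor at z = 6 mm, rim at z = 16 mm; x across the row, y along it.
- jar_holder: light grey block, 82.5 mm square, one of four in a row (84 mm apart) in a black organiser base. 20 mm high, with the middle-sized round pocket at its centre, 50 mm wide (58 mm at the bevelled mouth), 14 mm deep: holds the swab jar. Origin: centre of its underside, 3 mm above the desk; pocket floor at z = 6 mm, rim at z = 20 mm; x across the row, y along it.
- bottle_holder: light grey block, 82.5 mm square, one of four in a row (84 mm apart) in a black organiser base. 26 mm high, with the smallest round pocket at its centre, 38 mm wide (46 mm at the bevelled mouth), 20 mm deep: holds the glue bottle. Origin: centre of its underside, 3 mm above the desk; pocket floor at z = 6 mm, rim at z = 26 mm; x across the row, y along it.
- syringe_cradle: light grey block, 82.5 mm square, one of four in a row (84 mm apart) in a black organiser base. Flat plinth 26 mm high with two pairs of flared cheeks, 18 mm tall, 31 mm either side of the middle: a trough along x for the syringe, 30 mm wide (44 at the top); 44 mm between the pairs is free for fingers. Origin: centre of its underside, 3 mm above the desk; trough floor at z = 26 mm.
- phone_open: opened phone under repair, 74 x 158 x 9 mm, lying on the grey pad in the middle of the work mat. Bystander. Origin: centre of its underside; y along its length.
Mind the look-alikes: they are no part of the job. Leave any brown look-alike of the swab_jar alone. Of the things that look like the solder_spool, the smaller one is meant.

How it is judged:
At the end, for the whole second after the job is handed in: Reel, jar and bottle stand upright (0.12 rad) on the floor of their own pockets (3 mm in height, 8 mm off axis); the syringe lies on the cradle's floor along the trough (0.26 rad, either way round), its middle within 15 mm lengthwise and 12 mm sideways; all released and at rest (horizontal distance between solder_spool and spool_holder below 0.008 m and z of solder_spool in the frame of spool_holder below 0.009 m and angle between each of solder_spool, swab_jar, glue_bottle's own z axis and vertical below 0.12 rad and horizontal distance between swab_jar and jar_holder below 0.008 m and z of swab_jar in the frame of jar_holder below 0.009 m and horizontal distance between glue_bottle and bottle_holder below 0.008 m and z of glue_bottle in the frame of bottle_holder below 0.009 m and x of flux_syringe in the frame of syringe_cradle between -0.015 and 0.015 m and y of flux_syringe in the frame of syringe_cradle between -0.012 and 0.012 m and z of flux_syringe in the frame of syringe_cradle below 0.03 m and angle between the y axis of flux_syringe and the x axis of syringe_cradle, either way round below 0.26 rad and angle between flux_syringe's own z axis and vertical below 0.2 rad and linear speed of each of solder_spool, swab_jar, glue_bottle, flux_syringe below 0.01 m/s); the robot touches nothing.
It fails at once if the opened phone is pushed more than 12 mm from where it lay (distance of phone_open from where it was at the start of the episode above 0.012 m).
It fails at once if the swab jar or the glue bottle is tipped more than 0.6 rad (angle between any of swab_jar, glue_bottle's own z axis and vertical above 0.6 rad).
It also fails if it takes over 93 s, if anything falls off the work surface, if the arm or the gripper's body presses on something with over 40 N, if the wrist force passes 120 N, or if a joint passes its speed limit or range.

## Working session

There is one attempt and no reset: what is moved stays moved. The work goes in short steps, Python scripts to look and compute and a tool call to move; the robot and the scene stay as the last step left them, time stands still between calls to the robot, and variables do not carry over. Pictures are saved under pics/ and viewed, at most 14 in all, crops included, and the job is handed in when it is done.

Besides the shell and the picture viewer there is one more tool, called after "Emit:" by a JSON object that holds its "fn" and its "kwargs". drive_tool: Moves the arm, as the interface text tells. Its arguments: {"type":"object","properties":{"rows":{"type":"array"},"force":{"type":"number"}},"required":["rows"]}

```bash
mkdir -p pics; cat > h.py <<'E'
import numpy as np, cv2
from cell import state, grab_frame, camera_model
def snap(name, tag):
    m=camera_model(name); p,d=grab_frame(name)
    cv2.imwrite(f'pics/{tag}.png',p[:,:,::-1]); np.savez(f'pics/{tag}.npz',p=p,d=d,K=m['intrinsics'],T=m['pose'])
    return p,d,np.array(m['intrinsics']),np.array(m['pose'])
def load(tag):
    z=np.load(f'pics/{tag}.npz'); return z['p'],z['d'],z['K'],z['T']
def ray(u,v,z,K,T):
    d=T[:3,:3]@np.linalg.inv(K)@np.array([u,v,1.]); o=T[:3,3]; return o+d*(z-o[2])/d[2]
def cloud(d,K,T):
    v,u=np.mgrid[:d.shape[0],:d.shape[1]]
    P=np.stack([(u-K[0,2])/K[0,0]*d,(v-K[1,2])/K[1,1]*d,d],-1)
    W=P@T[:3,:3].T+T[:3,3]; W[d<=0]=np.nan; return W
E
python3 - <<'E'
from h import *
for n in ('top','side','wrist'):
    p,d,K,T=snap(n,n+'0'); print(n,K[0,0],np.round(T,3).tolist(),(d>0).mean())
s=state(); print(s)
E
```

```text
top 423.7848198485699 [[0.029, -0.995, 0.097, 0.347], [-0.999, -0.03, -0.013, -0.005], [0.016, -0.096, -0.995, 1.326], [0.0, 0.0, 0.0, 1.0]] 0.995953125
side 390.4512739006469 [[0.996, -0.036, 0.076, 0.426], [-0.083, -0.557, 0.826, -0.761], [0.012, -0.83, -0.558, 0.573], [0.0, 0.0, 0.0, 1.0]] 0.99608984375
wrist 303.5214764878148 [[0.241, -0.923, -0.299, 0.228], [-0.971, -0.23, -0.073, -0.589], [-0.002, 0.308, -0.951, 0.373], [0.0, 0.0, 0.0, 1.0]] 0.995953125
{'time_s': 0.15, 'qpos': array([-1.32939827e+00,  3.53515957e-01,  1.63399181e+00, -2.55741169e-05,
        1.15518343e+00, -2.37612551e-03]), 'joint_velocities': array([ 0.00275575, -0.00248874, -0.00279455, -0.00053968,  0.00119847,
       -0.00116141]), 'tau': array([ 7.00226537e-04, -6.05634999e+01, -3.42340779e+01,  1.10564528e-05,
        6.09114868e-03, -1.97371186e-06]), 'ee_pos': array([ 0.15077712, -0.60617654,  0.25270512]), 'orientation': array([-5.43962300e-04,  9.92580182e-01,  1.21590626e-01, -7.71004153e-05]), 'force': array([ 0.07194428, -0.54203241,  0.32777339]), 'ft_torque': array([ 0.02439782, -0.00170141,  0.02557011]), 'grip_force': 0.0, 'opening': 0.08528460169653992}
```

View pics/top0.png

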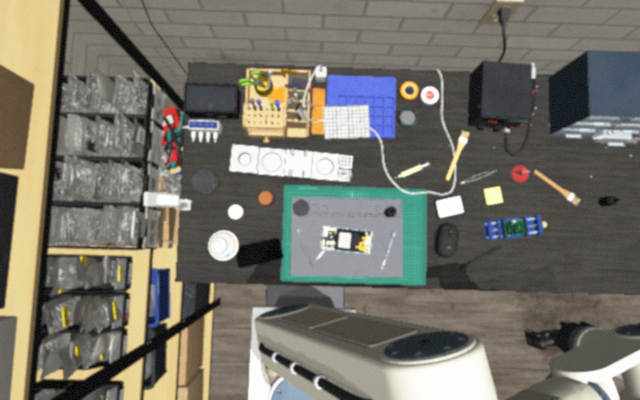

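View pics/side0.png

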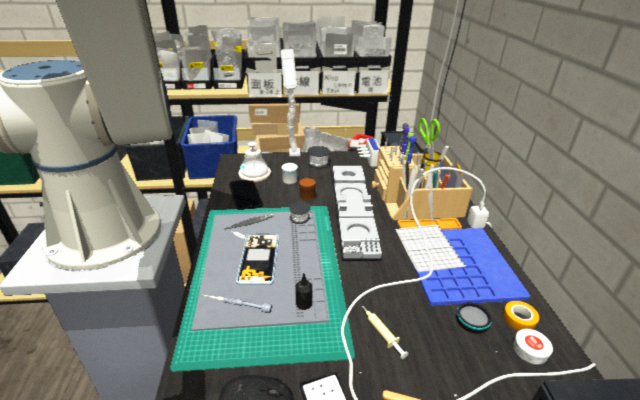

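```bash
python3 - <<'E'
from h import *
p=load('top0')[0]; c=p[135:255,185:445,::-1]; cv2.imwrite('pics/c1.png',cv2.resize(c,None,fx=3,fy=3,interpolation=cv2.INTER_CUBIC))
p=load('side0')[0]; c=p[145:345,220:420,::-1]; cv2.imwrite('pics/c2.png',cv2.resize(c,None,fx=3,fy=3,interpolation=cv2.INTER_CUBIC))
E
```

```text
(no output)
```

View pics/c1.png

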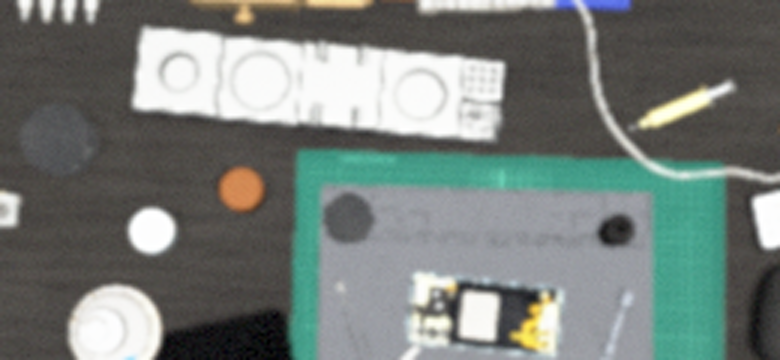

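View pics/c2.png

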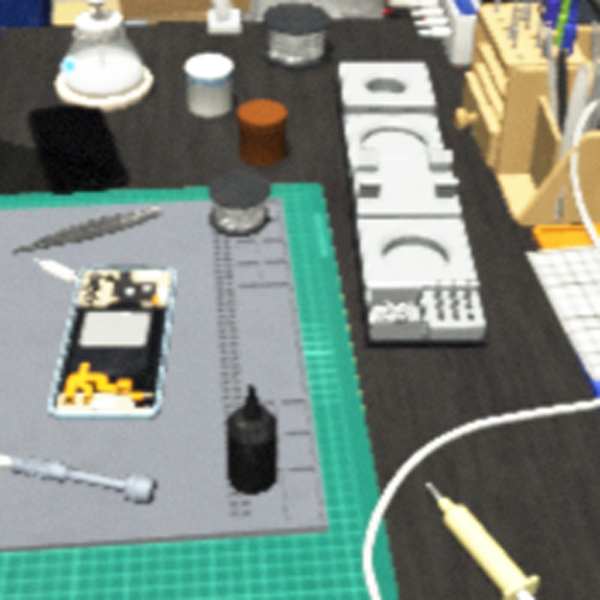

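The pixels in the top view:
- **Reels:** the one at (301,208) is on the grey pad. The one at (204,181) is on the bare desk and clearly bigger, so the small one on the pad is meant.
- **Jars:** white at (235,212) is the target. Brown at (265,198) is the decoy.
- **Bottle and syringe:** bottle at (390,211), syringe at (412,170).
- **Organiser, left to right:** bottle pocket (245,159), spool pocket (272,162), cradle (299,163), jar pocket (325,166).

Both crops confirm this.

```bash
cat > meas.py <<'E'
from h import *
def blob(mask,seed):
    n,l,s,c=cv2.connectedComponentsWithStats(mask.astype(np.uint8)); k=l[seed[1],seed[0]]
    return (l==k) if k else np.zeros_like(mask)
E
python3 - <<'E'
from meas import *
p,d,K,T=load('top0'); W=cloud(d,K,T); hsv=cv2.cvtColor(p,cv2.COLOR_RGB2HSV); g=p.max(2)
print('desk z',np.nanmedian(W[190:210,215:225,2]),'pad',np.nanmedian(W[250:260,300:312,2]))
for n,(u,v),r in [('spool',(301,208),6),('big',(204,181),8),('jar',(235,212),5),('brown',(265,198),5),('bottle',(390,211),4),('cradle',(299,163),4),('jarpk',(325,166),5),('spoolpk',(272,162),5),('botpk',(245,159),3)]:
    q=W[v-r:v+r+1,u-r:u+r+1].reshape(-1,3); print(n,np.round(np.nanmedian(q,0),4),np.round(np.nanpercentile(q[:,2],[5,95]),4))
for n,m,seed,z in [('jar',(g>170),(235,212),.045),('spool',(g<85)&(W[...,2]>.02),(301,208),.038),('bigspool',(W[...,2]>.02),(204,181),.03),('bottle',(W[...,2]>.03),(390,211),.05),
  ('syr',(hsv[...,1]>60)&(g>130)&(hsv[...,0]<40),(412,170),.008),('org',(g>165),(310,158),.02+.003)]:
    b=blob(m,seed); v,u=np.nonzero(b)
    if len(u)<5: print(n,'none');continue
    c=max(cv2.findContours(b.astype(np.uint8),0,1)[0],key=cv2.contourArea)
    P=np.array([ray(*x,z,K,T)[:2] for x in c[:,0].astype(float)],np.float32)
    (cx,cy),rad=cv2.minEnclosingCircle(P); print(n,len(u),'cent',ray(u.mean(),v.mean(),z,K,T).round(4),'circ',round(cx,4),round(cy,4),round(rad,4),'rect',cv2.minAreaRect(P))
E
```

```text
desk z -0.00045680573525030965 pad 0.007597855165655032
spool [0.4545 0.0182 0.0371] [0.0308 0.0421]
big [0.528  0.3164 0.0407] [0.0365 0.045 ]
jar [0.4361 0.2171 0.0445] [0.039  0.0486]
brown [0.4812 0.1285 0.0439] [0.0393 0.0483]
bottle [ 0.4518 -0.2496  0.0582] [0.0374 0.0765]
cradle [0.5952 0.0292 0.0284] [0.0243 0.0317]
jarpk [ 0.592  -0.0525  0.009 ] [0.0043 0.0127]
spoolpk [0.5996 0.1148 0.0084] [0.0032 0.0123]
botpk [0.6066 0.1999 0.0077] [0.0039 0.0125]
jar 186 cent [0.4375 0.217  0.045 ] circ 0.4374 0.2168 0.0232 rect ((0.43740105628967285, 0.21716785430908203), (0.045552220195531845, 0.04220975562930107), 2.59242582321167)
spool none
bigspool 425 cent [0.5318 0.3214 0.03  ] circ 0.5317 0.3211 0.0361 rect ((0.5326611995697021, 0.3208814263343811), (0.0683509036898613, 0.07073713839054108), 1.8162916898727417)
bottle 101 cent [ 0.4523 -0.2542  0.05  ] circ 0.4531 -0.2536 0.0178 rect ((0.45266664028167725, -0.2530531585216522), (0.030372580513358116, 0.03358671814203262), 1.7132394313812256)
syr none
org 3280 cent [0.5959 0.0559 0.023 ] circ 0.5971 0.0551 0.1926 rect ((0.5960872173309326, 0.05472761392593384), (0.3798345923423767, 0.08777448534965515), 86.80322265625)
```

The manual's scale: shifts go in shares of 600 mm and turns go in shares of 4 rad. Converting my numbers, -572 mm / 600 = -0.9533, 420 mm / 600 = 0.7, 0.2438 rad / 4 = 0.061.

Emit:
{"fn": "drive_tool", "kwargs": {"rows": [[-1,[0.7,-0.9533,-0.0833],[0,0,0.061]],[-1,[0.7,-0.9533,-0.0833],[0,0,0.061]],[-1,[0.7,-0.9533,-0.0833],[0,0,0.061]],[-1,[0.7,-0.9533,-0.0833],[0,0,0.061]],[-1,[0.7,-0.9533,-0.0833],[0,0,0.061]],[-1,[0.7,-0.9533,-0.0833],[0,0,0.061]],[-1,[0.7,-0.9533,-0.0833],[0,0,0.061]],[-1,[0.7,-0.9533,-0.0833],[0,0,0.061]],[-1,[0.7,-0.9533,-0.0833],[0,0,0.061]],[-1,[0.7,-0.9533,-0.0833],[0,0,0.061]]], "force": 30}}

```text
time_s: 1.4
ee_pos: [0.388, -0.0278, 0.2976]
orientation: [0.0, 1.0, 0.0, 0.0]
force: [1.3, -0.9, 0.0]
opening: 0.0853
grip_force: 0.0
```

Converted, -50 mm / 600 = -0.0833, 20 mm / 600 = 0.0333.

Emit:
{"fn": "drive_tool", "kwargs": {"rows": [[-1,[0.0333,-0.0833,0],[0,0,0]],[-1,[0.0333,-0.0833,0],[0,0,0]],[-1,[0.0333,-0.0833,0],[0,0,0]],[-1,[0.0333,-0.0833,0],[0,0,0]]]}}

```text
time_s: 1.9
ee_pos: [0.4072, 0.0192, 0.2971]
orientation: [0.0, 1.0, -0.001, -0.0]
force: [0.0, -0.1, -0.8]
opening: 0.0854
grip_force: 0.0
```

```bash
python3 - <<'E'
from h import *
s=state(); print(s['ee_pos'],s['orientation'],s['qpos'],s['time_s'],np.abs(s['joint_velocities']).max())
p,d,K,T=snap('wrist','w1'); print(T.round(3))
E
```

```text
[0.40721898 0.01920559 0.29708961] [ 1.18751447e-04  9.99999656e-01 -8.02692403e-04 -1.74239045e-04] [ 4.36229240e-02 -4.61764995e-02  2.01081779e+00 -2.40144627e-04
  1.17731006e+00  1.61611675e+00] 1.9 0.00956538383738027
[[-0.002 -0.951 -0.308  0.487]
 [-1.     0.002  0.001  0.018]
 [-0.     0.308 -0.951  0.417]
 [ 0.     0.     0.     1.   ]]
```

View pics/w1.png

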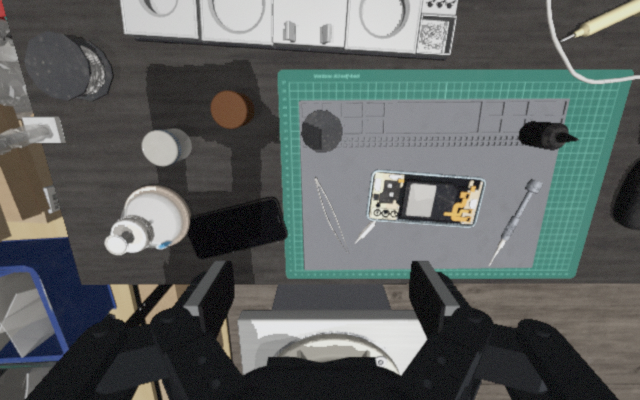

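The wrist view shows:
- the small reel at (322,130), under the pad's edge marks
- the bottle leaning in perspective at (540,134)
- the white jar at (160,148), with the brown one at (231,109)
- the organiser cut off at the top and the syringe at the right edge

I'll shift forward for a second view.

Converted, 115 mm / 600 = 0.1917, 60 mm / 600 = 0.1.

Emit:
{"fn": "drive_tool", "kwargs": {"rows": [[-1,[0.1,0.05,0],[0,0,0]],[-1,[0.1917,0.1,0],[0,0,0]],[-1,[0.1917,0.1,0],[0,0,0]],[-1,[0.1917,0.1,0],[0,0,0]]]}}

```text
time_s: 2.45
ee_pos: [0.522, -0.0408, 0.2967]
orientation: [-0.0, 1.0, -0.001, -0.001]
force: [0.4, 0.5, -0.1]
opening: 0.0856
grip_force: 0.0
```

```bash
python3 - <<'E'
from h import *
s=state(); print(s['ee_pos'],s['time_s'],np.abs(s['joint_velocities']).max())
p,d,K,T=snap('wrist','w2'); print(T.round(3)[:,3])
E
```

```text
[ 0.52204352 -0.04084167  0.29670178] 2.45 0.02670495453037834
[ 0.602 -0.042  0.417  1.   ]
```

View pics/w2.png

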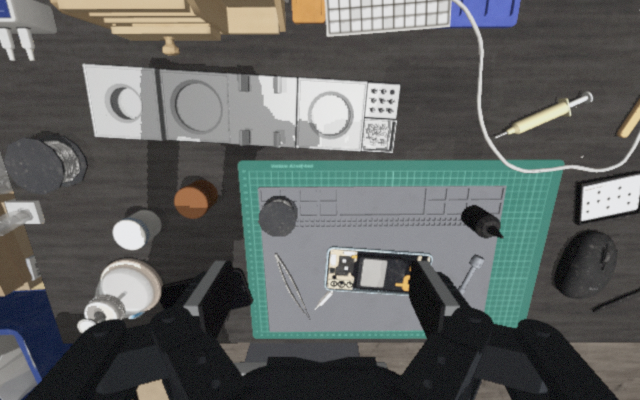

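The second view has the whole organiser: bottle pocket (124,103), spool pocket (198,105), cradle (262,110), jar pocket (331,114). The syringe is at (540,118), clear of the cable.

```bash
cat > m2.py <<'E'
from meas import *
def circ(P):  # algebraic circle fit with trimming
    for _ in range(4):
        A=np.c_[2*P,np.ones(len(P))]; x=np.linalg.lstsq(A,(P**2).sum(1),rcond=None)[0]
        r=np.sqrt(x[2]+x[0]**2+x[1]**2); e=np.abs(np.hypot(*(P-x[:2]).T)-r); P=P[e<=np.percentile(e,85)] if _<3 else P
    return np.round([x[0],x[1],r],4),round(float(e.max()),4)
def outline(b,z,K,T):
    c=max(cv2.findContours(b.astype(np.uint8),0,cv2.CHAIN_APPROX_NONE)[0],key=cv2.contourArea)[:,0].astype(float)
    return np.array([ray(*x,z,K,T)[:2] for x in c])
def height(d,K,T):
    return cv2.medianBlur(np.nan_to_num(cloud(d,K,T)).astype(np.float32)[...,2].copy(),5)
E
python3 - <<'E'
from m2 import *
S={'w1':dict(spool=(322,130),jar=(158,148),bottle=(535,134)),'w2':dict(spool=(278,213),jar=(130,230),bottle=(482,220))}
top={'spool':.038,'jar':.045}
for t in ('w1','w2'):
    p,d,K,T=load(t); Z=height(d,K,T); W=cloud(d,K,T)
    print(t,'noise',np.nanstd(W[...,2][240:250,290:300] if t=='w1' else W[...,2][290:300,260:266]))
    for n,s in S[t].items():
        if n in top:
            b=blob(Z>top[n]-.006,s); 
            print(n,b.sum(),'z',np.nanmedian(W[...,2][cv2.erode(b.astype(np.uint8),np.ones((9,9)))>0]).round(4),circ(outline(b,top[n],K,T)))
        else:
            Wb=W[(Z>.018)&blob(Z>.018,s)]; print(n,len(Wb),np.nanmax(Wb[:,2]).round(3))
            for z0,z1 in ((.02,.035),(.035,.05),(.05,.07),(.07,.09)):
                q=Wb[(Wb[:,2]>z0)&(Wb[:,2]<z1)]; print('  ',z0,len(q),np.round(np.mean(q,0),4) if len(q) else '', circ(q[:,:2]) if len(q)>20 else '')
    P={'w2':dict(bot=((124,103),.029),spl=((198,105),.019),jar=((331,114),.023))}.get(t,{})
    for n,(s,z) in P.items():
        b=blob(Z<z-.0045,s); pts=outline(b,z,K,T); print('pocket',n,b.sum(),'floor',np.nanmedian(W[...,2][s[1]-6:s[1]+6,s[0]-6:s[0]+6]).round(4),circ(pts))
p,d,K,T=load('w2'); W=cloud(d,K,T); hsv=cv2.cvtColor(p,cv2.COLOR_RGB2HSV)
print('rims',[np.nanmedian(W[v-3:v+4,u-3:u+4,2]).round(4) for u,v in ((98,80),(100,125),(170,80),(225,78),(262,110),(308,90),(350,140))])
print('hsv syr',hsv[118,540],hsv[122,530])
b=blob((hsv[...,1]>50)&(hsv[...,2]>110)&(abs(hsv[...,0].astype(int)-25)<12),(540,118)); v,u=np.nonzero(b); print(b.sum(),u.min(),u.max(),v.min(),v.max())
q=np.array([ray(a,c,.010,K,T)[:2] for a,c in zip(u,v)],np.float32); r=cv2.minAreaRect(q); print('syr barrel',r, 'z',np.nanmedian(W[b][:,2]))
E
```

```text
w1 noise 0.0007812224007846913
spool 1394 z 0.0379 (array([0.4568, 0.0173, 0.0249]), 0.0004)
jar 1036 z 0.0451 (array([0.4376, 0.2134, 0.0216]), 0.0006)
bottle 1144 0.086
   0.02 196 [ 0.4532 -0.2444  0.0276] (array([ 0.4515, -0.2571,  0.0159]), 0.0004)
   0.035 234 [ 0.4533 -0.2446  0.0426] (array([ 0.4516, -0.257 ,  0.0159]), 0.0004)
   0.05 587 [ 0.4525 -0.2511  0.0583] (array([ 0.4519, -0.2543,  0.0119]), 0.0031)
   0.07 104 [ 0.4519 -0.2547  0.0769] (array([ 0.4519, -0.2549,  0.0026]), 0.001)
w2 noise 0.0007786863466928387
spool 1067 z 0.038 (array([0.457 , 0.0171, 0.0248]), 0.0004)
jar 823 z 0.0452 (array([0.4393, 0.213 , 0.0222]), 0.0007)
bottle 838 0.086
   0.02 142 [ 0.4591 -0.2465  0.0278] (array([ 0.4517, -0.2571,  0.0159]), 0.0003)
   0.035 166 [ 0.459  -0.2469  0.0429] (array([ 0.4516, -0.2571,  0.0159]), 0.0003)
   0.05 431 [ 0.4553 -0.2524  0.0582] (array([ 0.4533, -0.255 ,  0.0119]), 0.0032)
   0.07 76 [ 0.4529 -0.255   0.0767] (array([ 0.4525, -0.2557,  0.0031]), 0.0011)
pocket bot 785 floor 0.0091 (array([0.6044, 0.1953, 0.0182]), 0.0004)
pocket spl 1727 floor 0.0089 (array([0.5994, 0.1125, 0.0281]), 0.0004)
pocket jar 1289 floor 0.0089 (array([ 0.5897, -0.0533,  0.0241]), 0.0004)
rims [np.float64(0.029), np.float64(0.0288), np.float64(0.0192), np.float64(0.0198), np.float64(0.029), np.float64(0.0231), np.float64(0.0228)]
hsv syr [ 31  31 232] [ 31  32 232]Traceback (most recent call last):
  File "<stdin>", line 21, in <module>
    return umr_minimum(a, axis, None, out, keepdims, initial, where)
ValueError: zero-size array to reduction operation minimum which has no identity
```

```bash
python3 - <<'E'
from m2 import *
p,d,K,T=load('w2'); Z=height(d,K,T); W=cloud(d,K,T); hsv=cv2.cvtColor(p,cv2.COLOR_RGB2HSV)
for n,s,z in (('bot',(124,103),.029),('spl',(198,105),.019),('jar',(331,114),.023)):
    b=blob(Z<z-.0045,s); print('pocket',n,circ(outline(b,z-.0045,K,T)))
# cradle cheeks
b=(W[...,2]>.036)&(W[...,0]>.53)&(W[...,0]<.67)&(abs(W[...,1]-.03)<.045); q=W[b]; print('cheeks',len(q),q.mean(0).round(4),cv2.minAreaRect(q[:,:2].astype(np.float32)))
R=np.zeros(Z.shape,bool); R[85:145,490:600]=1
b=R&(W[...,2]>.003)&(p.min(2)>90); b=blob(b,(540,118)); q=W[b]; print(len(q)); r=cv2.minAreaRect(q[:,:2].astype(np.float32)); print('all',r)
c=q[:,:2].mean(0); x=np.linalg.svd(q[:,:2]-c,full_matrices=False)[2][0]
for _ in range(2):
    x=x*np.sign(-x[1]); t=(q[:,:2]-c)@x; y=np.array([-x[1],x[0]]); s=(q[:,:2]-c)@y
    print('c',c.round(4),'axis',x.round(4),np.degrees(np.arctan2(x[1],x[0])))
for a in np.arange(-.07,.075,.005):
    k=(t>=a)&(t<a+.005)
    if k.any(): print(round(a,3),k.sum(),'w',s[k].min().round(4),s[k].max().round(4),'zmax',np.percentile(q[k,2],95).round(4),hsv[b][k].mean(0).round())
E
```

```text
pocket bot (array([0.6044, 0.1981, 0.0184]), 0.0004)
pocket spl (array([0.5994, 0.1142, 0.0284]), 0.0004)
pocket jar (array([ 0.5895, -0.0534,  0.0244]), 0.0004)
cheeks 10202 [0.5389 0.0107 0.3279] ((0.5816279053688049, 0.01922597549855709), (0.07409357279539108, 0.1035289317369461), 86.08259582519531)
937
all ((0.5876562595367432, -0.325263649225235), (0.02313391864299774, 0.1205546110868454), 20.126272201538086)
c [ 0.5891 -0.3301] axis [ 0.418  -0.9085] -65.29395330855198
c [ 0.5891 -0.3301] axis [ 0.418  -0.9085] -65.29395330855198
-0.07 1 w -0.0017 -0.0017 zmax 0.0091 [ 10.   7. 114.]
-0.065 3 w -0.0014 -0.001 zmax 0.0095 [ 57.   3. 188.]
-0.06 6 w -0.0024 -0.001 zmax 0.0092 [ 56.   3. 167.]
-0.055 5 w -0.0019 -0.0007 zmax 0.0093 [ 14.   2. 190.]
-0.05 25 w -0.0042 0.0021 zmax 0.0118 [ 26.  39. 192.]
-0.045 31 w -0.0059 0.0025 zmax 0.013 [ 26.  46. 204.]
-0.04 58 w -0.0084 0.006 zmax 0.0158 [ 25.  51. 197.]
-0.035 49 w -0.0081 0.0062 zmax 0.0161 [ 27.  42. 215.]
-0.03 48 w -0.0091 0.0061 zmax 0.0159 [ 27.  42. 217.]
-0.025 47 w -0.0082 0.0061 zmax 0.0163 [ 27.  43. 213.]
-0.02 5
[... 158 characters left out ...]
-0.005 49 w -0.0082 0.0062 zmax 0.0166 [ 27.  43. 214.]
0.0 51 w -0.0081 0.0065 zmax 0.0165 [ 27.  43. 213.]
0.005 50 w -0.0081 0.0063 zmax 0.0161 [ 27.  42. 215.]
0.01 57 w -0.0085 0.0067 zmax 0.0163 [ 27.  42. 213.]
0.015 47 w -0.0073 0.0063 zmax 0.0159 [ 27.  43. 212.]
0.02 68 w -0.01 0.01 zmax 0.0161 [ 27.  41. 202.]
0.025 30 w -0.0134 0.0094 zmax 0.0161 [ 28.  33. 188.]
0.03 18 w -0.0035 0.0018 zmax 0.0113 [ 77.   3. 215.]
0.035 23 w -0.0039 0.0019 zmax 0.0116 [ 85.   3. 215.]
0.04 19 w -0.0038 0.0014 zmax 0.011 [ 75.   2. 215.]
0.045 20 w -0.0043 0.0016 zmax 0.0121 [ 69.   3. 209.]
0.05 70 w -0.0065 0.0061 zmax 0.015 [ 46.   6. 146.]
0.055 5 w -0.0015 0.005 zmax 0.0143 [ 76.   4. 184.]
```

```bash
python3 - <<'E'
from m2 import *
import cell
print('nose',cell.nose_length if not callable(cell.nose_length) else cell.nose_length())
for t in ('w1','w2'):
    p,d,K,T=load(t); W=cloud(d,K,T).reshape(-1,3)
    for n,(x,y),r in (('jar',(.438,.2134),.075),('jarpk',(.5895,-.0534),.06),('spk',(.5994,.1142),.08),('bpk',(.6044,.1981),.08),('syr',(.587,-.326),.07),('spool',(.457,.017),.07),('bottle',(.4516,-.257),.07)):
        k=np.hypot(W[:,0]-x,W[:,1]-y); q=W[k<r]; q=q[(q[:,2]<.25)]; k=np.hypot(q[:,0]-x,q[:,1]-y)
        o=q[(k>.028)&(q[:,2]>.04)]
        if len(o): print(t,n,len(o),'lo',o.min(0).round(3),'hi',o.max(0).round(3))
E
```

```text
nose 0.022
w1 spk 152 lo [0.556 0.048 0.04 ] hi [0.573 0.057 0.049]
w2 spk 388 lo [0.556 0.044 0.04 ] hi [0.679 0.135 0.049]
w2 bpk 280 lo [0.676 0.164 0.041] hi [0.684 0.195 0.113]
```

Converted, 177 mm / 600 = 0.295, 150 mm / 600 = 0.25, -1.5708 rad / 4 = -0.3927.

Emit:
{"fn": "drive_tool", "kwargs": {"rows": [[-1,[-0.1083,-0.0967,0.1667],[0,0,-0.3927]],[-1,[-0.1083,-0.0967,0.25],[0,0,-0.3927]],[-1,[-0.1083,-0.0967,0.295],[0,0,-0.3927]],[-1,[-0.1083,-0.0967,0.295],[0,0,-0.3927]],[-1,[-0.1083,-0.0967,0.295],[0,0,-0.3927]],[-1,[-0.1083,-0.0967,0.295],[0,0,-0.3927]],[-1,[-0.1083,-0.0967,0.295],[0,0,-0.3927]],[-1,[-0.1083,-0.0967,0.295],[0,0,-0.3927]],[-1,[-0.1083,-0.0967,0.295],[0,0,-0.3927]],[-1,[-0.1083,-0.0967,0.295],[0,0,-0.3927]]]}}

```text
time_s: 3.75
ee_pos: [0.4568, 0.0185, 0.1208]
orientation: [0.0, 0.707, 0.707, 0.0]
force: [-1.3, -0.3, -0.1]
opening: 0.0854
grip_force: 0.0
```

Converted, 80 mm / 600 = 0.1333, -1.5 mm / 600 = -0.0025.

Emit:
{"fn": "drive_tool", "kwargs": {"rows": [[-1,[-0.0025,0,0.0833],[0,0,0]],[-1,[-0.0025,0,0.1333],[0,0,0]],[-1,[-0.0025,0,0.1333],[0,0,0]],[1,[-0.0025,0,0.1333],[0,0,0]],[1,[-0.0025,0,0.1333],[0,0,0]],[1,[-0.0025,0,0.1333],[0,0,0]],[1,[-0.0025,0,0.1333],[0,0,0]],[1,[-0.0025,0,0.1333],[0,0,0]]], "force": 40}}

```text
time_s: 4.75
ee_pos: [0.4585, 0.0168, 0.0418]
orientation: [0.001, 0.707, 0.707, 0.001]
force: [-2.1, -0.8, 9.4]
opening: 0.0506
grip_force: 39.8
```

Converted, 141 mm / 600 = 0.235, 115 mm / 600 = 0.1917.

Emit:
{"fn": "drive_tool", "kwargs": {"rows": [[1,[0,0,-0.0667],[0,0,0]],[1,[0.025,0.0333,-0.1083],[0,0,0]],[1,[0.0833,0.1167,-0.1083],[0,0,0]],[1,[0.1333,0.1917,-0.1083],[0,0,0]],[1,[0.1625,0.235,-0.1],[0,0,0]],[1,[0.1625,0.235,-0.0833],[0,0,0]],[1,[0.1625,0.235,-0.0833],[0,0,0]],[1,[0.1625,0.235,-0.0833],[0,0,0]]]}}

```text
time_s: 5.75
ee_pos: [0.5977, 0.1136, 0.0905]
orientation: [-0.0, 0.707, 0.707, -0.0]
force: [-1.3, -0.2, -0.1]
opening: 0.0505
grip_force: 43.0
```

```bash
python3 - <<'E'
from m2 import *
s=state(); print(s['ee_pos'],s['opening'],s['grip_force'],s['force'])
p,d,K,T=snap('wrist','w3')
cv2.imwrite('pics/w3.png',p[:,:,::-1])
E
```

```text
[0.59767782 0.11355561 0.09046332] 0.05051302140198496 43.04129362106323 [-1.3134481  -0.18536635 -0.130352  ]
```

View pics/w3.png

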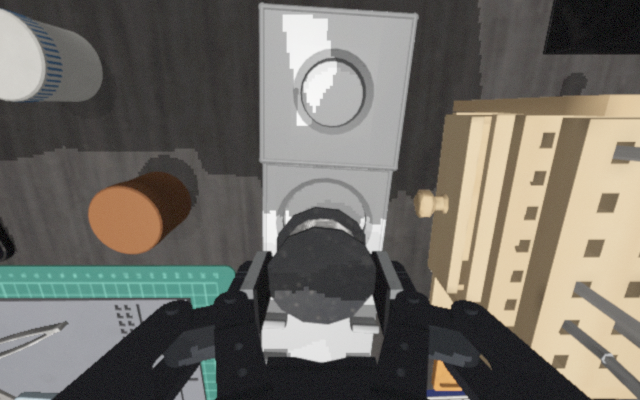

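The reel sits between the pads at (322,272) above its pocket at (325,225). I'll measure its tilt and offset.

```bash
python3 - <<'E'
from m2 import *
p,d,K,T=load('w3'); W=cloud(d,K,T); Z=height(d,K,T)
m=np.zeros(Z.shape,bool); m[225:310,270:375]=1
k=m&(p.max(2)<90)&(W[...,2]>.075)&(W[...,2]<.1)
b=blob(k,(322,260)); q=W[b]; q=q[~np.isnan(q[:,2])]; print(len(q),np.median(q,0).round(4))
A=np.c_[q[:,:2]-q[:,:2].mean(0),np.ones(len(q))]
for _ in range(4):
    x=np.linalg.lstsq(A,q[:,2],rcond=None)[0]; e=abs(q[:,2]-A@x); g=e<max(.002,np.percentile(e,80)); A,q=A[g],q[g]
print('tilt dz/dx,dz/dy',x.round(3),len(q))
print(circ(outline(b,x[2],K,T)))
E
```

```text
6373 [0.6004 0.1205 0.0863]
tilt dz/dx,dz/dy [-0.002 -0.     0.086] 6320
(array([0.5985, 0.1162, 0.0243]), 0.0024)
```

Converted, 46.5 mm / 600 = 0.0775, 46 mm / 600 = 0.0767.

Emit:
{"fn": "drive_tool", "kwargs": {"rows": [[1,[0,0.0017,0.0417],[0,0,0]],[1,[0,0.0017,0.0667],[0,0,0]],[1,[0,0.0017,0.0767],[0,0,0]],[1,[0,0.0017,0.0775],[0,0,0]],[1,[0,0.0017,0.0775],[0,0,0]]]}}

```text
time_s: 6.42
ee_pos: [0.6, 0.1143, 0.0442]
orientation: [0.0, 0.707, 0.707, 0.0]
force: [0.1, 0.2, -1.8]
opening: 0.0503
grip_force: 42.9
```

Converted, -110 mm / 600 = -0.1833, -70 mm / 600 = -0.1167.

Emit:
{"fn": "drive_tool", "kwargs": {"rows": [[-0.45,[0,0,0],[0,0,0]],[-0.45,[0,0,0],[0,0,0]],[-0.45,[0,0,0],[0,0,0]],[-0.45,[0,0,-0.05],[0,0,0]],[-0.45,[0,0,-0.1167],[0,0,0]],[-0.45,[0,0,-0.1833],[0,0,0]]]}}

```text
time_s: 7.18
ee_pos: [0.5995, 0.1142, 0.1548]
orientation: [-0.0, 0.707, 0.707, -0.0]
force: [-0.0, 0.7, -0.0]
opening: 0.062
grip_force: 0.0
```

Converted, -161.5 mm / 600 = -0.2692, -110 mm / 600 = -0.1833, 1.5708 rad / 4 = 0.3927.

Emit:
{"fn": "drive_tool", "kwargs": {"rows": [[-1,[0.0667,-0.1,0],[0,0,0.3927]],[-1,[0.1333,-0.1833,0],[0,0,0.3927]],[-1,[0.165,-0.2692,0],[0,0,0.3927]],[-1,[0.165,-0.2692,0],[0,0,0.3927]],[-1,[0.165,-0.2692,0],[0,0,0.3927]],[-1,[0.165,-0.2692,0],[0,0,0.3927]],[-1,[0.165,-0.2692,0],[0,0,0.3927]],[-1,[0.165,-0.2692,0],[0,0,0.3927]],[-1,[0.165,-0.2692,0],[0,0,0.3927]],[-1,[0.165,-0.2692,0.0333],[0,0,0.3927]]]}}

```text
time_s: 8.43
ee_pos: [0.4392, 0.2138, 0.1347]
orientation: [-0.001, 1.0, -0.001, 0.001]
force: [-0.4, -0.3, -0.4]
opening: 0.0851
grip_force: 0.0
```

```bash
python3 - <<'E'
from m2 import *
s=state(); print(s['ee_pos'],s['orientation'])
p,d,K,T=snap('wrist','w4'); W=cloud(d,K,T); Z=height(d,K,T)
n=W[...,:2]-[.438,.2134]; k=(np.hypot(n[...,0],n[...,1])<.035)&(Z>.038)&(Z<.055)
print(k.sum(),np.nanmedian(W[k],0).round(4),circ(outline(k,.045,K,T)))
cv2.imwrite('pics/w4.png',p[:,:,::-1])
p,d,K,T=snap('top','t4'); W=cloud(d,K,T); Z=height(d,K,T); n=W[...,:2]-[.5994,.1142]; k=(np.hypot(n[...,0],n[...,1])<.036)&(p.max(2)<110)
print('spool placed',k.sum(),np.nanmedian(W[k],0).round(4),circ(outline(k,.039,K,T)))
E
```

```text
[0.43924728 0.21376869 0.1347404 ] [-7.31372704e-04  9.99998459e-01 -5.66609910e-04  1.49170147e-03]
2554 [0.4394 0.2151 0.0448] (array([0.4388, 0.2151, 0.0215]), 0.0004)
spool placed 194 [0.5969 0.1159 0.0384] (array([0.5979, 0.1163, 0.0234]), 0.0007)
```

View pics/w4.png

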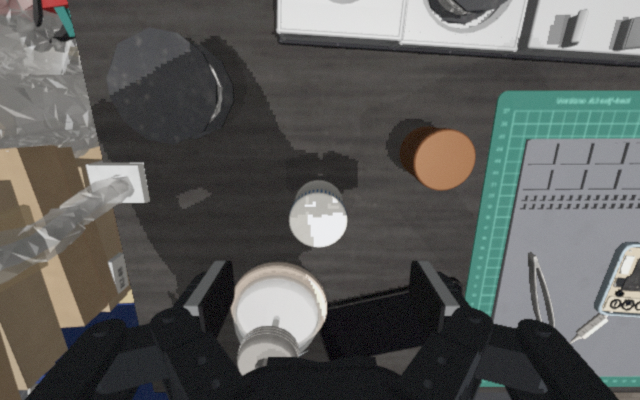

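The white jar is under the gripper at (320,215), clear of the white dispenser, and the reel is in its pocket. Now I'll grasp the jar.

Converted, 92 mm / 600 = 0.1533, 80 mm / 600 = 0.1333.

Emit:
{"fn": "drive_tool", "kwargs": {"rows": [[-1,[-0.0008,-0.0012,0.0833],[0,0,0]],[-1,[-0.0008,-0.0012,0.1333],[0,0,0]],[-1,[-0.0008,-0.0012,0.1533],[0,0,0]],[0.5,[-0.0008,-0.0012,0.1533],[0,0,0]],[0.5,[-0.0008,-0.0012,0.1533],[0,0,0]],[0.5,[-0.0008,-0.0012,0.1533],[0,0,0]],[0.5,[-0.0008,-0.0012,0.1533],[0,0,0]],[0.5,[-0.0008,-0.0012,0.1533],[0,0,0]]], "force": 30}}

```text
time_s: 9.52
ee_pos: [0.4385, 0.2143, 0.0431]
orientation: [-0.0, 1.0, 0.0, 0.001]
force: [-0.9, -0.9, 5.1]
opening: 0.0421
grip_force: 29.8
```

Converted, 267.7 mm / 600 = 0.4462, 250 mm / 600 = 0.4167.

Emit:
{"fn": "drive_tool", "kwargs": {"rows": [[0.5,[0,0,-0.0667],[0,0,0]],[0.5,[0.0167,0.025,-0.1333],[0,0,0]],[0.5,[0.0583,0.1,-0.1333],[0,0,0]],[0.5,[0.1033,0.1833,-0.1333],[0,0,0]],[0.5,[0.15,0.2667,-0.1333],[0,0,0]],[0.5,[0.1967,0.35,-0.1333],[0,0,0]],[0.5,[0.2333,0.4167,-0.1167],[0,0,0]],[0.5,[0.2517,0.4462,-0.1],[0,0,0]],[0.5,[0.2517,0.4462,-0.1],[0,0,0]],[0.5,[0.2517,0.4462,-0.1],[0,0,0]]]}}

```text
time_s: 10.78
ee_pos: [0.5879, -0.0527, 0.1018]
orientation: [-0.0, 1.0, 0.0, -0.0]
force: [0.5, -0.0, -1.2]
opening: 0.0419
grip_force: 30.8
```

```bash
python3 - <<'E'
from m2 import *
s=state(); print(s['ee_pos'],s['opening'],s['grip_force'])
p,d,K,T=snap('wrist','w5'); W=cloud(d,K,T); Z=height(d,K,T)
n=W[...,:2]-s['ee_pos'][:2]; k=(np.hypot(n[...,0],n[...,1])<.04)&(Z>.095)&(Z<.115)&(p.min(2)>120); v,u=np.nonzero(k); print(u.mean(),v.mean())
b=blob(k,(int(np.median(u)),int(np.median(v)))); q=W[b]; x=np.linalg.lstsq(np.c_[q[:,:2]-q[:,:2].mean(0),np.ones(len(q))],q[:,2],rcond=None)[0]
print(len(q),'tilt',x.round(3),circ(outline(b,x[2],K,T)))
E
```

```text
[ 0.58794845 -0.05273182  0.1018433 ] 0.04192327582524939 30.82634747028351
321.3675397877984 288.26044429708224
6032 tilt [-0.007 -0.001  0.104] (array([ 0.5879, -0.054 ,  0.0212]), 0.0002)
```

Converted, 49 mm / 600 = 0.0817, 42 mm / 600 = 0.07.

Emit:
{"fn": "drive_tool", "kwargs": {"rows": [[0.5,[0.0027,0.0008,0.0417],[0,0,0]],[0.5,[0.0027,0.0008,0.07],[0,0,0]],[0.5,[0.0027,0.0008,0.0817],[0,0,0]],[0.5,[0.0027,0.0008,0.0817],[0,0,0]],[0.5,[0.0027,0.0008,0.0817],[0,0,0]]]}}

```text
time_s: 11.45
ee_pos: [0.5904, -0.0541, 0.053]
orientation: [0.0, 1.0, 0.0, 0.0]
force: [-0.3, -0.8, -0.5]
opening: 0.0418
grip_force: 31.4
```

Converted, 203 mm / 600 = 0.3383, -110 mm / 600 = -0.1833.

Emit:
{"fn": "drive_tool", "kwargs": {"rows": [[-0.25,[0,0,0],[0,0,0]],[-0.25,[0,0,0],[0,0,0]],[-0.25,[0,0,0],[0,0,0]],[-0.25,[0,0,-0.0667],[0,0,0]],[-0.25,[0,0,-0.15],[0,0,0]],[-0.6,[-0.075,0.1,-0.1833],[0,0,0]],[-0.6,[-0.15,0.2,-0.1833],[0,0,0]],[-0.6,[-0.2317,0.3383,-0.1833],[0,0,0]],[-0.6,[-0.2317,0.3383,-0.1833],[0,0,0]],[-0.6,[-0.2317,0.3383,-0.1833],[0,0,0]]]}}

```text
time_s: 12.7
ee_pos: [0.4492, -0.2603, 0.163]
orientation: [0.0, 1.0, -0.002, -0.0]
force: [-0.5, -0.4, 0.9]
opening: 0.0681
grip_force: 0.0
```

```bash
python3 - <<'E'
from m2 import *
s=state(); print(s['ee_pos'],s['opening'])
p,d,K,T=snap('wrist','w6'); W=cloud(d,K,T)
n=W[...,:2]-[.4516,-.257]; q=W[(np.hypot(n[...,0],n[...,1])<.03)&(W[...,2]>.015)&(W[...,2]<.095)]
for z in np.arange(.015,.09,.006):
    r=q[(q[:,2]>=z)&(q[:,2]<z+.006)]; print(z.round(3),len(r),circ(r[:,:2]) if len(r)>20 else '')
p,d,K,T=snap('top','t6'); W=cloud(d,K,T); n=W[...,:2]-[.59,-.0534]; k=(np.hypot(n[...,0],n[...,1])<.028)&(W[...,2]>.044)
print('jar placed',k.sum(),np.nanmedian(W[k],0).round(4),circ(outline(k,.054,K,T)))
E
```

```text
[ 0.44916253 -0.26027044  0.16296169] 0.06810187556725276
0.015 51 (array([ 0.4519, -0.2571,  0.016 ]), 0.0001)
0.021 46 (array([ 0.4518, -0.2571,  0.016 ]), 0.0001)
0.027 55 (array([ 0.4521, -0.2572,  0.0158]), 0.0001)
0.033 58 (array([ 0.4521, -0.2571,  0.0157]), 0.0001)
0.039 55 (array([ 0.452 , -0.2572,  0.0159]), 0.0001)
0.045 68 (array([ 0.452 , -0.2572,  0.0159]), 0.0001)
0.051 392 (array([ 0.4522, -0.2571,  0.0147]), 0.001)
0.057 594 (array([ 0.4525, -0.2572,  0.0108]), 0.002)
0.063 55 (array([ 0.4518, -0.2572,  0.0057]), 0.0002)
0.069 72 (array([ 0.4524, -0.2574,  0.0044]), 0.0005)
0.075 50 (array([ 0.4523, -0.2573,  0.0032]), 0.0005)
0.081 43 (array([ 0.4525, -0.2573,  0.0017]), 0.0005)
0.087 0 
jar placed 157 [ 0.589  -0.0539  0.0528] (array([ 0.5884, -0.0542,  0.0206]), 0.0006)
```

Converted, 107 mm / 600 = 0.1783, -3.1 mm / 600 = -0.0052.

Emit:
{"fn": "drive_tool", "kwargs": {"rows": [[-0.6,[0.0047,-0.0052,0.0667],[0,0,0]],[-0.6,[0.0047,-0.0052,0.1417],[0,0,0]],[-0.6,[0.0047,-0.0052,0.1783],[0,0,0]],[-0.6,[0.0047,-0.0052,0.1783],[0,0,0]],[0.6,[0.0047,-0.0052,0.1783],[0,0,0]],[0.6,[0.0047,-0.0052,0.1783],[0,0,0]],[0.6,[0.0047,-0.0052,0.1783],[0,0,0]],[0.6,[0.0047,-0.0052,0.1783],[0,0,0]],[0.6,[0.0047,-0.0052,0.1783],[0,0,0]]], "force": 25}}

```text
time_s: 13.92
ee_pos: [0.455, -0.2544, 0.0569]
orientation: [0.0, 1.0, -0.0, 0.001]
force: [1.0, 2.7, 8.2]
opening: 0.0313
grip_force: 25.4
```

Converted, -445 mm / 600 = -0.7417, -405 mm / 600 = -0.675.

Emit:
{"fn": "drive_tool", "kwargs": {"rows": [[0.6,[0,0,-0.0667],[0,0,0]],[0.6,[0.0167,-0.0417,-0.125],[0,0,0]],[0.6,[0.0467,-0.125,-0.1417],[0,0,0]],[0.6,[0.0767,-0.2167,-0.1417],[0,0,0]],[0.6,[0.1067,-0.3083,-0.1417],[0,0,0]],[0.6,[0.1367,-0.4,-0.1417],[0,0,0]],[0.6,[0.1667,-0.4917,-0.1417],[0,0,0]],[0.6,[0.1967,-0.5833,-0.1417],[0,0,0]],[0.6,[0.2267,-0.675,-0.1333],[0,0,0]],[0.6,[0.25,-0.7417,-0.125],[0,0,0]]]}}

```text
time_s: 15.18
ee_pos: [0.6046, 0.1932, 0.1311]
orientation: [-0.0, 1.0, 0.0, 0.001]
force: [0.4, -0.0, 0.3]
opening: 0.0313
grip_force: 25.1
```

Converted, -7 mm / 600 = -0.0117, 2 mm / 600 = 0.0033.

Emit:
{"fn": "drive_tool", "kwargs": {"rows": [[0.6,[0.0033,-0.0117,0],[0,0,0]],[0.6,[0.0033,-0.0117,0],[0,0,0]],[0.6,[0.0033,-0.0117,0],[0,0,0]]]}}

```text
time_s: 15.55
ee_pos: [0.6057, 0.1965, 0.1309]
orientation: [0.0, 1.0, -0.0, -0.0]
force: [-0.1, 0.6, -0.4]
opening: 0.0316
grip_force: 25.1
```

```bash
python3 - <<'E'
from m2 import *
s=state(); print(s['ee_pos'],s['opening'],s['grip_force'])
p,d,K,T=snap('wrist','w7'); W=cloud(d,K,T)
n=W[...,:2]-s['ee_pos'][:2]; q=W[(np.hypot(n[...,0],n[...,1])<.04)&(W[...,2]>.06)&(W[...,2]<.18)&(n[...,0]>-.025)&(abs(n[...,1])<.017)]
for z in np.arange(.08,.17,.006):
    r=q[(q[:,2]>=z)&(q[:,2]<z+.006)]; print(z.round(3),len(r),circ(r[:,:2]) if len(r)>20 else '')
print(q[:,2].max())
E
```

```text
[0.60568432 0.19649107 0.13090465] 0.0315692055988957 25.145022869110107
0.08 88 (array([0.6025, 0.195 , 0.0159]), 0.0002)
0.086 196 (array([0.6025, 0.195 , 0.0159]), 0.0002)
0.092 204 (array([0.6028, 0.195 , 0.0158]), 0.0002)
0.098 236 (array([0.6026, 0.195 , 0.0159]), 0.0001)
0.104 258 (array([0.6025, 0.1951, 0.016 ]), 0.0002)
0.11 334 (array([0.6023, 0.1952, 0.0162]), 0.0003)
0.116 395 (array([0.6023, 0.1953, 0.0163]), 0.0004)
0.122 644 (array([0.6029, 0.1952, 0.0157]), 0.0005)
0.128 1513 (array([0.6036, 0.1953, 0.0127]), 0.0018)
0.134 1100 (array([0.6029, 0.1956, 0.0087]), 0.0027)
0.14 493 (array([0.6103, 0.2027, 0.0104]), 0.0032)
0.146 582 (array([0.6074, 0.2035, 0.0102]), 0.0024)
0.152 267 (array([0.6136, 0.2025, 0.0114]), 0.0014)
0.158 151 (array([0.6082, 0.206 , 0.0119]), 0.0007)
0.164 64 (array([0.5954, 0.1958, 0.028 ]), 0.0005)
0.17 116 (array([0.6254, 0.1957, 0.0154]), 0.001)
0.17999827406155527
```

View pics/w7.png

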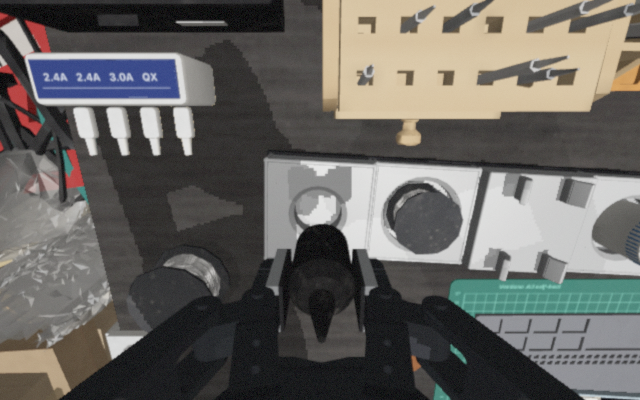

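Bottle is upright and held at (322,290), just short of its pocket at (318,210). The reel stands in its pocket at (425,215).

Converted, 72 mm / 600 = 0.12, 1.8 mm / 600 = 0.003.

Emit:
{"fn": "drive_tool", "kwargs": {"rows": [[0.6,[0.003,-0.004,0.0333],[0,0,0]],[0.6,[0.003,-0.004,0.0667],[0,0,0]],[0.6,[0.003,-0.004,0.0917],[0,0,0]],[0.6,[0.003,-0.004,0.1083],[0,0,0]],[0.6,[0.003,-0.004,0.12],[0,0,0]],[0.6,[0.003,-0.004,0.12],[0,0,0]],[0.6,[0.003,-0.004,0.12],[0,0,0]]]}}

```text
time_s: 16.48
ee_pos: [0.6081, 0.2003, 0.059]
orientation: [-0.0, 1.0, 0.0, 0.0]
force: [-0.2, -0.2, -0.0]
opening: 0.0313
grip_force: 25.2
```

Converted, 230 mm / 600 = 0.3833, 170 mm / 600 = 0.2833, 0.4 rad / 4 = 0.1.

Emit:
{"fn": "drive_tool", "kwargs": {"rows": [[0.0,[0,0,0],[0,0,0]],[0.0,[0,0,0],[0,0,0]],[0.0,[0,0,0],[0,0,0]],[0.0,[0,0,-0.0667],[0,0,0]],[0.0,[0,0,-0.15],[0,0,0]],[0.0,[0,0,-0.2],[0,0,0]],[0.0,[-0.0033,0.0833,-0.2083],[0,0,0]],[0.0,[-0.0067,0.1833,-0.2083],[0,0,0]],[0.0,[-0.01,0.2833,-0.2083],[0,0,0.05]],[0.0,[-0.0133,0.3833,-0.2083],[0,0,0.1]]]}}

```text
time_s: 17.73
ee_pos: [0.5996, -0.0316, 0.184]
orientation: [-0.0, 0.982, -0.189, 0.0]
force: [0.7, -0.2, 0.3]
opening: 0.0426
grip_force: 0.0
```

Converted, 278 mm / 600 = 0.4633, 230 mm / 600 = 0.3833, 0.76 rad / 4 = 0.19.

Emit:
{"fn": "drive_tool", "kwargs": {"rows": [[0.0,[0.0333,0.0967,0],[0,0,0.045]],[0.0,[0.0667,0.1917,0],[0,0,0.09]],[0.0,[0.1,0.2867,0],[0,0,0.135]],[0.0,[0.1333,0.3833,0],[0,0,0.18]],[0.0,[0.1617,0.4633,0.0333],[0,0,0.19]],[0.0,[0.1617,0.4633,0.0667],[0,0,0.19]],[0.0,[0.1617,0.4633,0.0667],[0,0,0.19]],[0.0,[0.1617,0.4633,0.0667],[0,0,0.19]]]}}

```text
time_s: 18.73
ee_pos: [0.5886, -0.3227, 0.1441]
orientation: [-0.0, 0.844, -0.537, -0.0]
force: [0.6, 0.8, 0.4]
opening: 0.043
grip_force: 0.0
```

```bash
python3 - <<'E'
from m2 import *
s=state(); o=s['orientation']; print(s['ee_pos'],o,'yaw',2*np.arctan2(o[2],o[1]),s['opening'])
p,d,K,T=snap('wrist','w8'); W=cloud(d,K,T); n=W[...,:2]-[.587,-.326]
hsv=cv2.cvtColor(p,cv2.COLOR_RGB2HSV)
k=(np.hypot(n[...,0],n[...,1])<.08)&(W[...,2]>.003)&(W[...,2]<.025)&(p.min(2)>90); v,u=np.nonzero(k)
lab=cv2.connectedComponentsWithStats(k.astype(np.uint8)); i=1+lab[2][1:,4].argmax(); b=lab[1]==i
q=W[b][:,:2]; q3=W[b]; print(len(q),cv2.minAreaRect(q.astype(np.float32)),'zmax',np.percentile(q3[:,2],98))
bar=b&(hsv[...,1]>25)&(W[...,2]>.012); g=W[bar][:,:2]; c=g.mean(0); x=np.linalg.svd(g-c,full_matrices=False)[2][0]; x*=np.sign(-x[1])
t=(g-c)@x; ta=(q-c)@x; print('barrel c',c,'yaw',np.arctan2(x[1],x[0]),'barrel t',np.percentile(t,[1,99]),'all t',np.percentile(ta,[.2,99.8]))
yv=np.array([-x[1],x[0]]); w=(q-c)@yv
for a in np.arange(.015,.06,.003):
    kk=(ta>=a)&(ta<a+.003)
    if kk.any(): print(a.round(3),w[kk].min().round(4),w[kk].max().round(4))
cv2.imwrite('pics/w8.png',p[:,:,::-1])
p,d,K,T=snap('top','t8'); W=cloud(d,K,T); n=W[...,:2]-[.6044,.1981]; k=(np.hypot(n[...,0],n[...,1])<.03)&(W[...,2]>.045)
print('bottle placed',k.sum(),W[k].mean(0).round(4),W[k][:,2].max(),circ(outline(k,.055,K,T)))
E
```

```text
[ 0.58864514 -0.32272445  0.14408646] [-1.14560340e-04  8.43658424e-01 -5.36880288e-01 -8.43277811e-05] yaw -1.1334698159930445 0.043026241896055695
1644 ((0.5837512016296387, -0.3273632526397705), (0.023553187027573586, 0.11976458132266998), 29.485830307006836) zmax 0.01637993136921421
barrel c [ 0.58657986 -0.32724737] yaw -1.1355172259058295 barrel t [-0.03506635  0.03013814] all t [-0.05793627  0.05835186]
0.015 -0.0072 0.0074
0.018 -0.0071 0.0074
0.021 -0.0071 0.0074
0.024 -0.007 0.0074
0.027 -0.012 0.0117
0.03 -0.0113 0.0108
0.033 -0.0028 0.0023
0.036 -0.0027 0.0023
0.039 -0.0027 0.0023
0.042 -0.0027 0.0024
0.045 -0.0027 0.0024
0.048 -0.0026 0.0024
0.051 -0.0026 0.0024
0.054 -0.0057 0.0057
0.057 -0.0066 0.0065
bottle placed 90 [0.6034 0.1987 0.0601] 0.08779233743546522 (array([0.6045, 0.1993, 0.0148]), 0.0007)
```

View pics/w8.png

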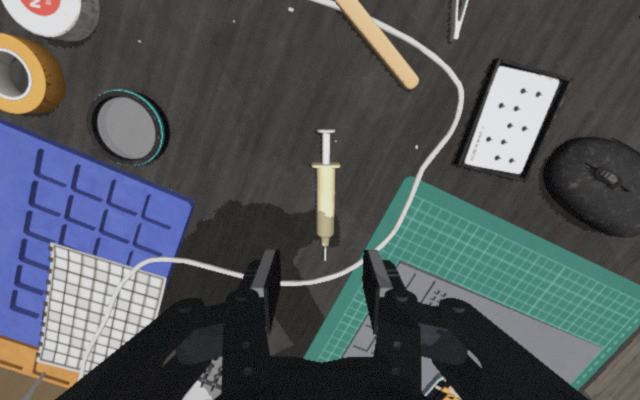

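The syringe is at (325,200) with the gripper aligned along it and the cable clear of the jaws. The bottle stands in its pocket.

Converted, 118.5 mm / 600 = 0.1975, 112 mm / 600 = 0.1867.

Emit:
{"fn": "drive_tool", "kwargs": {"rows": [[0.0,[0.0023,0.0062,0.0833],[0,0,0]],[0.0,[0.0023,0.0062,0.1583],[0,0,0]],[0.0,[0.0023,0.0062,0.1867],[0,0,0]],[0.0,[0.0023,0.0062,0.1975],[0,0,0]],[0.0,[0.0023,0.0062,0.1975],[0,0,0]],[1,[0.0023,0.0062,0.1975],[0,0,0]],[1,[0.0023,0.0062,0.1975],[0,0,0]],[1,[0.0023,0.0062,0.1975],[0,0,0]],[1,[0.0023,0.0062,0.1975],[0,0,0]]], "force": 25}}

```text
time_s: 19.95
ee_pos: [0.5864, -0.3272, 0.0267]
orientation: [-0.0, 0.843, -0.538, 0.001]
force: [-0.1, 1.0, 6.2]
opening: 0.0145
grip_force: 24.8
```

Converted, -319.7 mm / 600 = -0.5328, -100 mm / 600 = -0.1667, -1.0765 rad / 4 = -0.2691.

Emit:
{"fn": "drive_tool", "kwargs": {"rows": [[1,[0,0,-0.0667],[0,0,0]],[1,[0,0,-0.1417],[0,0,0]],[1,[-0.0333,-0.0167,-0.1667],[0,0,-0.025]],[1,[-0.1167,-0.0583,-0.1667],[0,0,-0.07]],[1,[-0.2083,-0.1033,-0.1667],[0,0,-0.115]],[1,[-0.3,-0.15,-0.1667],[0,0,-0.16]],[1,[-0.3917,-0.195,-0.1667],[0,0,-0.205]],[1,[-0.4833,-0.2417,-0.1667],[0,0,-0.25]],[1,[-0.5328,-0.2662,-0.1583],[0,0,-0.2691]],[1,[-0.5328,-0.2662,-0.15],[0,0,-0.2691]]]}}

```text
time_s: 21.2
ee_pos: [0.5955, 0.0327, 0.1156]
orientation: [-0.0, 1.0, -0.027, 0.0]
force: [-1.1, -1.3, 0.6]
opening: 0.014
grip_force: 24.6
```

Emit:
{"fn": "drive_tool", "kwargs": {"rows": [[1,[0,0,0],[0,0,0]],[1,[0,0,0],[0,0,0]]]}}

```text
time_s: 21.45
ee_pos: [0.5954, 0.0292, 0.1154]
orientation: [0.0, 1.0, -0.03, 0.0]
force: [-0.8, -0.7, 0.1]
opening: 0.0139
grip_force: 24.6
```

```bash
python3 - <<'E'
from m2 import *
s=state(); o=s['orientation']; e=s['ee_pos']; print(e,'yaw',2*np.arctan2(o[2],o[1]),s['opening'],s['grip_force'])
p,d,K,T=snap('wrist','w9'); W=cloud(d,K,T)
n=W[...,:2]-e[:2]; k=(abs(n[...,1])<.013)&(n[...,0]>.012)&(n[...,0]<.09)&(W[...,2]>.06)&(W[...,2]<.13)
q=W[k]; print(len(q),q[:,2].max()); 
for a in np.arange(.012,.08,.006):
    r=q[(n[k][:,0]>=a)&(n[k][:,0]<a+.006)]
    if len(r): print(a.round(3),len(r),r[:,1].min().round(4),r[:,1].max().round(4),r[:,2].max().round(4))
E
```

```text
[0.59541644 0.02924552 0.11537183] yaw -0.06045996656722614 0.013905139080426574 24.590419828891754
2607 0.12998805770798844
0.012 618 0.0192 0.041 0.13
0.018 374 0.0189 0.0346 0.1056
0.024 691 0.0162 0.0382 0.1054
0.03 203 0.0232 0.0379 0.1047
0.036 147 0.0228 0.0284 0.1005
0.042 151 0.0225 0.028 0.1006
0.048 159 0.0222 0.0278 0.1003
0.054 264 0.0174 0.0317 0.1049
```

View pics/w9.png

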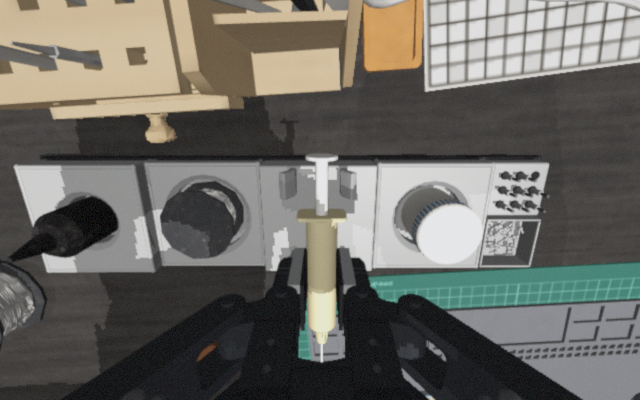

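Reel, jar and bottle all stand in their pockets. The syringe is level and over the trough. Lowering it now.

Emit:
{"fn": "drive_tool", "kwargs": {"rows": [[1,[0,-0.0017,0.0333],[0,0,0]],[1,[0,-0.0017,0.0633],[0,0,0]],[1,[0,-0.0017,0.0833],[0,0,0]],[1,[0,-0.0017,0.0967],[0,0,0]],[1,[0,-0.0017,0.0975],[0,0,0]],[1,[0,-0.0017,0.0975],[0,0,0]]]}}

```text
time_s: 22.25
ee_pos: [0.5956, 0.0315, 0.057]
orientation: [-0.0, 1.0, -0.029, 0.0]
force: [0.4, -0.0, -0.5]
opening: 0.0145
grip_force: 24.6
```

Converted, -200 mm / 600 = -0.3333, -180 mm / 600 = -0.3.

Emit:
{"fn": "drive_tool", "kwargs": {"rows": [[0.35,[0,0,0.0017],[0,0,0]],[0.35,[0,0,0.0017],[0,0,0]],[0.35,[0,0,0],[0,0,0]],[0.35,[0,0,-0.0333],[0,0,0]],[0.35,[0,0,-0.1],[0,0,0]],[0.35,[-0.0833,0,-0.2],[0,0,0]],[0.35,[-0.1667,0,-0.3],[0,0,0]],[0.35,[-0.1667,0,-0.3333],[0,0,0]],[0.35,[-0.1667,0,-0.3333],[0,0,0]]]}}

```text
time_s: 23.38
ee_pos: [0.4963, 0.0374, 0.2616]
orientation: [-0.0, 1.0, -0.029, 0.004]
force: [0.6, -0.5, -0.4]
opening: 0.0277
grip_force: 0.0
```

```bash
python3 - <<'E'
from m2 import *
s=state(); print(s['ee_pos'],s['time_s'])
p,d,K,T=snap('wrist','w10'); W=cloud(d,K,T); Z=W[...,2]
cv2.imwrite('pics/w10.png',p[:,:,::-1])
hsv=cv2.cvtColor(p,cv2.COLOR_RGB2HSV); n=W[...,:2]-[.5945,.0304]
k=(abs(n[...,0])<.08)&(abs(n[...,1])<.014)&(Z>.031)&(Z<.055); b=k&(hsv[...,1]>25); q=W[b]
c=q[:,:2].mean(0); x=np.linalg.svd(q[:,:2]-c,full_matrices=False)[2][0]; print('barrel',len(q),c.round(4),'axis deg',np.degrees(np.arctan(x[1]/x[0])),'ztop',np.percentile(q[:,2],97).round(4),'x',q[:,0].min(),q[:,0].max())
a=W[k]; print('ends',a[:,0].min(),a[:,0].max())
for nme,(X,Y),z in (('spool',(.5994,.1142),.039),('jar',(.5895,-.0534),.054)):
    m=W[...,:2]-[X,Y]; kk=(np.hypot(m[...,0],m[...,1])<.035)&(abs(Z-z)<.005)
    print(nme,kk.sum(),np.median(W[kk],0).round(4),circ(outline(kk,z,K,T)))
    A=W[kk]; print('  tilt',np.linalg.lstsq(np.c_[A[:,:2]-A[:,:2].mean(0),np.ones(len(A))],A[:,2],rcond=None)[0].round(3))
m=W[...,:2]-[.6044,.1981]; kk=(np.hypot(m[...,0],m[...,1])<.03)&(Z>.032); A=W[kk]; print('bottle top',A[:,2].max()); 
for z0,z1 in ((.033,.05),(.075,.088)):
    r=A[(A[:,2]>z0)&(A[:,2]<z1)]; print(len(r),circ(r[:,:2]) if len(r)>8 else '')
E
```

```text
[0.49631916 0.03744354 0.26160585] 23.375
barrel 824 [0.5909 0.0308] axis deg -3.730175083995521 ztop 0.0452 x 0.5334316130122158 0.6249836467133443
ends 0.5334316130122158 0.6530555447401396
spool 1931 [0.6006 0.1147 0.0389] (array([0.5998, 0.1149, 0.025 ]), 0.0004)
  tilt [-0.001 -0.001  0.039]
jar 1526 [ 0.5894 -0.0551  0.0538] (array([ 0.5889, -0.0549,  0.0212]), 0.0003)
  tilt [ 0.002 -0.009  0.054]
bottle top 0.08778235290774605
224 (array([0.6045, 0.1988, 0.0159]), 0.0002)
87 (array([0.6045, 0.1974, 0.0023]), 0.0009)
```

View pics/w10.png

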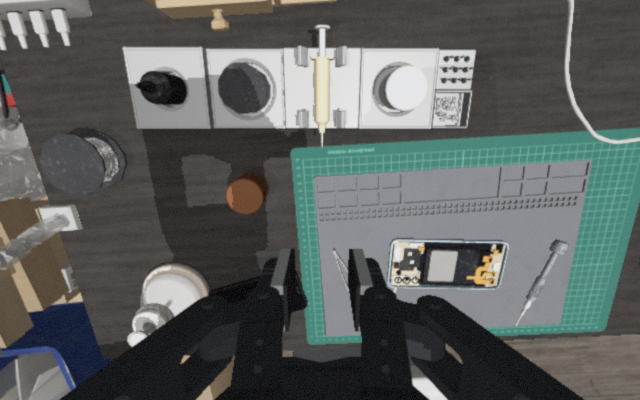

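All four are in place. The syringe lies in the trough at (322,90) and the arm is clear, so I'm handing in.

```bash
python3 -c "
from cell import hand_in
print(hand_in())"
```

```text
the job is handed in; nothing more can be done
None
```

I handed the job in at about 23 s: the last wrist measurements put the reel, jar and bottle upright on their pocket floors within about 2 mm of centre, the syringe lies along the cradle trough with its middle within about 3 mm, and the phone was not touched; no verdict came back from the hand-in.

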